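Cover the chocolate canister

TASK

The new cover for the chocolate canister has come in the small cardboard carton. Fold both carton flaps right back, then lift the red cover out by its white knob and set it on the blue canister so that it sits seated and level, without dropping it. Leave the canister, the cocoa jar and the spatula where they are.

Things in the scene. Friction and masses are not known exactly. Their poses are not given: they have to be found in the camera images.
- carton: cardboard carton, fixed to the table, to the robot's left or right, turned up to 0.2 rad; 210 x 210 mm outside, 65 mm high, walls and floor 5 mm. Origin: centre of its underside; z up. Two flaps are hinged along its top edges at its y = +102.5 and -102.5 mm (hinge lines along its x axis, 65 mm up). The cover lies inside on its floor.
- flap_left (a joint): angle (rad) of the flap hinged on the carton's +y edge: 0 = lying shut and level over the carton, pi/2 = standing upright, up to 2.8 = folded back outward. Stiff card 204 mm along the hinge, 80 mm from hinge to free edge, 4 mm thick; its crease holds it at any angle, about 1 N turns it. Starts ajar at 0.85 to 1.25 rad.
- flap_right (a joint): the same for the flap hinged on the carton's -y edge (0 shut, pi/2 upright, 2.8 folded back outward).
- flap_left_edge (a point): middle of the free edge of flap_left, 80 mm from its hinge
- flap_right_edge (a point): middle of the free edge of flap_right, 80 mm from its hinge
- cover: red round cover, 0.13 to 0.25 kg: a disc 162 mm across and 5 mm thick (10 to 15 mm above the origin), below it a locating plug 132 mm across and 10 mm deep (0 to 10 mm, edge bevelled), on top a white cylindrical knob 36 mm across and 38 mm tall (15 to 53 mm). Origin: centre of the plug's underside; z up along the knob.
- canister: blue round open canister with chocolates in it, loose, 1.3 kg, 150 mm across outside, 142 mm inside, 90 mm high, upright. Origin: centre of its underside; rim 90 mm above. The cover's plug goes 10 mm into its mouth (5 mm play all round), the disc rests on the rim; the seated cover's origin is 80 mm above the canister's.
- cocoa_jar: bystander: brown jar with a white cap, 80 mm across, 130 mm tall; origin at the centre of its underside
- spatula: bystander: spatula with a red handle, 200 mm long, lying flat on the table between the carton and the canister; origin at its middle

How it is judged (in metres and radians):
On the way:
1. Both carton flaps are folded back past upright, each beyond 1.9 rad (109 degrees), while the cover still lies in the carton (value of joint each of flap_left, flap_right above 1.9 rad and z of cover in the frame of carton below 0.012 m and horizontal distance between cover and carton below 0.04 m), for 0.2 s.
At the end, for the whole second after the job is handed in: The cover sits knob up on the canister, at rest, disc on the rim: within 8 mm of the canister's axis and 3 mm of the seated height (80 mm above the canister's origin), cover and canister level within 0.04 rad (2 degrees). Both carton flaps are still folded back beyond 1.7 rad (horizontal distance between cover and canister below 0.008 m and z of cover in the frame of canister between 0.077 and 0.083 m and angle between each of cover, canister's own z axis and vertical below 0.04 rad and linear speed of cover below 0.02 m/s and value of joint each of flap_left, flap_right above 1.7 rad); the robot touches nothing.
It fails at once if The cover is dropped: with no finger touching it, it moves faster than 0.5 m/s (a free fall of about 13 mm) (linear speed of cover above 0.5 m/s and contact force between the fingers and cover below 0.05 N).
It fails at once if The canister is shifted by more than 30 mm from where it stood, or tipped by more than 0.2 rad (distance of canister from where it was at the start of the episode above 0.03 m or angle between canister's own z axis and vertical above 0.2 rad).
It fails at once if The cocoa jar or the spatula is shifted by more than 30 mm (distance of any of cocoa_jar, spatula from where it was at the start of the episode above 0.03 m).
It also fails if it takes over 64 s, if anything falls off the work surface, if the arm or the gripper's body presses on something with over 40 N, if the wrist force passes 120 N, or if a joint passes its speed limit or range.

ROBOT

A 7-joint arm with a two-finger parallel gripper is mounted at the origin on the work surface. World frame = base frame: x ahead of the robot, y to its left, z up, the work surface at z = 0. Lengths are in mm, angles in rad, forces in N, time in s.
With the tool pointing down it reaches from about 350 to 775 mm from the base axis. Payload 3.1 kg.
Tool frame: the origin (TCP) lies at the very end of the fingers, on their centre line; the grasp point (between the pads) lies env.grasp_offset behind it (env.grasp_offset is the distance from the TCP to the grasp point, in mm); z points along the fingers, y is the line along which they close (so a half turn about z gives the same grasp; the last joint's range is limited). The gripper opens to 85 mm and grips with 20 to 120 N. Pads are 22 mm wide; open, the fingers measure 114 mm over their backs; the gripper's body (76 mm by 85 mm) begins 54 mm behind the grasp point. The pads swing forward as they close: fully open they stand 13 mm farther back than shut.
Start: joints at [-1.298, 0.311, 0.014, 1.512, -0.004, 1.319, -0.027], TCP at [170.267, 522.997, 231.304] pointing down, gripper open.
Joint ranges: [-2.7, 2.7], [-0.3, 1.91], [-1.27, 1.3], [0.12, 2.57], [-1.44, 4.58], [0.2, 2.03], [-3.05, 3.05]. Speed limits (rad/s): [2.79, 2.79, 3.14, 3.14, 3.14, 3.14, 3.14].

INTERFACE

Orientations are given as a unit quaternion [w, x, y, z].
In Python, from workcell import env gives the robot as it stands. Calls block until the motion is done:
- env.move_ptp(position, orientation): joint-space move of the TCP to a pose.
- env.move_linear(position, rot=None, feed=150): straight line of the TCP; rot=None keeps the orientation; feed is the mean speed in mm/s.
- env.movej(angles): joint-space move.
- env.open() and env.close(f_grip=None): open the fingers fully, or close them until they stop; f_grip is the grip in N (None keeps the last).
- env.wait(seconds).
- env.ik(position, orientation): joint angles nearest the present ones, or None.
- env.get_state(): the state.
- env.get_image(name): name is "scene" or "top"; returns (picture, depth): 420x560x3 uint8, red, green, blue; 420x560 float32, mm along the optical axis (not along the pixel's ray), 0 where there is no reading.
- env.camera_model(name): a dict with "vertical_fov" (degrees; the focal length in pixels is half the picture's height over the tangent of half this angle, whatever the lens; pixels are square), "cx", "cy" (the principal point, pixels), "origin" and "rotation" of the camera in the world. Camera axes: x right, y down, z forward; pixel columns grow to the right and rows downward; lengths in mm; the calibration is good to about 2 mm. A picture is of the moment at which its call begins. camera_model takes no time and is no camera call.
A pose or a line that the arm cannot do raises env.PlanningError and nothing moves.
- env.hand_in(): hands the job in; it is judged then, once.
The state is a dict: "t": time; "joints": joint angles; "qvel": joint speeds; "joint_efforts": joint torques, N m; "ee_pos": TCP position; "eef_rot": TCP orientation; "force": force on the tool from outside, world axes, zero at the start; "moment": the same for the moment, N m; "finger_gap": finger opening in mm; "finger_force": force on a finger pad.
Only numpy, scipy, OpenCV 4.12 (cv2) and the standard library are available. Lean on these libraries where they do the work, as an engineer would, in place of code of your own. Each camera call takes 0.05 s, during which the arm holds its last target. There are 200 camera calls.

## Working session

There is one attempt and no reset: what is moved stays moved. The work goes in short steps, each a Python script; the robot and the scene stay as the last script left them, time stands still between calls to the robot, and variables do not carry over. Pictures are saved under pics/ and viewed, at most 10 in all, crops included, and the job is handed in when it is done.

```bash
mkdir -p pics; ls; cat > h.py <<'E'
import numpy as np, cv2
from workcell import env
def model(n):
    m=env.camera_model(n); f=210/np.tan(np.radians(m["vertical_fov"])/2)
    return m,f,np.array(m["origin"]),np.array(m["rotation"])
def cloud(n,d):
    m,f,o,R=model(n); v,u=np.mgrid[0:420,0:560]
    c=np.stack([(u-m["cx"])/f*d,(v-m["cy"])/f*d,d],-1)
    return c@R.T+o
def save(n,p): cv2.imwrite(p,cv2.cvtColor(n,cv2.COLOR_RGB2BGR))
E
python3 - <<'E'
from h import *
print(env.grasp_offset, env.get_state())
for n in("top","scene"):
    im,d=env.get_image(n); save(im,f"pics/{n}0.png"); np.savez(f"{n}0.npz",im=im,d=d); print(env.camera_model(n))
E
```

```text
pics
18.700000000000003 {'t': 0.0, 'joints': array([-1.29769272,  0.31175601,  0.01398222,  1.51306027, -0.0044002 ,
        1.31923103, -0.02717773]), 'qvel': array([ 9.83563518e-04,  5.86693299e-05,  3.70354723e-04, -5.75511004e-04,
       -1.58818894e-04, -1.21703102e-03,  8.59446046e-05]), 'joint_efforts': array([-1.32055493e-04, -3.79911590e+01,  1.46105597e-01, -2.30591458e+01,
        1.24550951e-02,  1.37427467e-02, -9.23351507e-06]), 'ee_pos': array([170.05030933, 522.26947936, 230.20313416]), 'eef_rot': array([-1.42618675e-04,  1.56699070e-01,  9.87645651e-01, -1.20353743e-03]), 'force': array([-0.35806577,  0.22225192, -1.22846301]), 'moment': array([-0.00324183, -0.02940949, -0.05720891]), 'finger_force': 0.0, 'finger_gap': 85.77180388284312}
{'vertical_fov': 42.84716625515281, 'cx': 281.849793802275, 'cy': 219.47913100141741, 'origin': array([ 379.77282278,   -7.15990301, 1103.43394603]), 'rotation': array([ 0.07331143, -0.70013465,  0.70737875, -0.06365706])}
{'vertical_fov': 57.69495136709056, 'cx': 278.0231520708389, 'cy': 209.61349353591183, 'origin': array([1046.37362287,  254.7306482 ,  754.55242839]), 'rotation': array([-0.16221168,  0.47788124,  0.81535739, -0.28374145])}
```

View pics/top0.png

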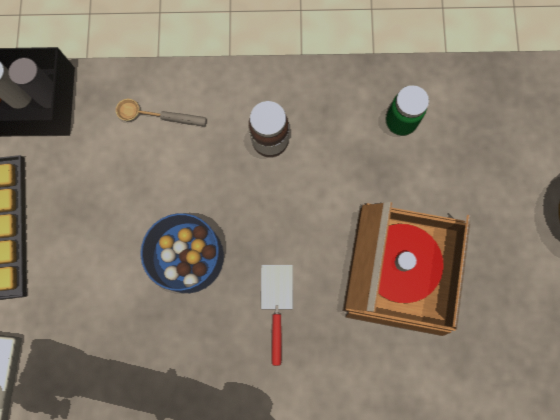

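View pics/scene0.png

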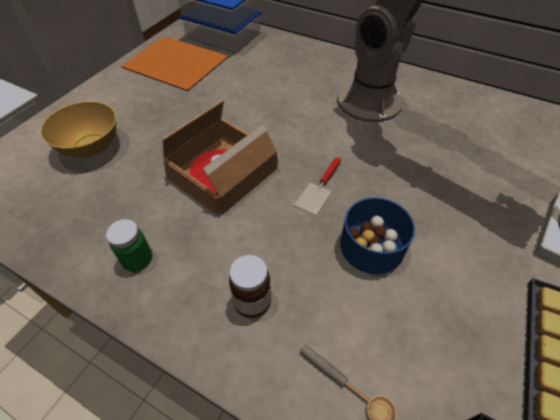

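```bash
cat >> h.py <<'E'
from scipy.spatial.transform import Rotation as Rn
def model(n):
    m=env.camera_model(n); f=210/np.tan(np.radians(m["vertical_fov"])/2)
    q=m["rotation"]; return m,f,np.array(m["origin"]),Rn.from_quat([q[1],q[2],q[3],q[0]]).as_matrix()
def circ(P):
    A=np.c_[2*P[:,:2],np.ones(len(P))]; s=np.linalg.lstsq(A,(P[:,:2]**2).sum(1),rcond=None)[0]
    return s[:2],np.sqrt(s[2]+s[0]**2+s[1]**2)
def rcirc(P):
    for _ in range(6):
        c,r=circ(P); e=abs(np.hypot(*(P[:,:2]-c).T)-r); P=P[e<=max(2,np.percentile(e,85))]
    return c,r,len(P)
def masks(im):
    h=cv2.cvtColor(im,cv2.COLOR_RGB2HSV).astype(int); return h[...,0],h[...,1],h[...,2]
E
python3 - <<'E'
from h import *
for n in("top","scene"):
    z=np.load(n+"0.npz"); im,d=z["im"],z["d"]; W=cloud(n,d); H,S,V=masks(im); ok=d>0
    X,Y,Z=W[...,0],W[...,1],W[...,2]
    print(n,"table z",[round(float(np.median(Z[r])),1) for r in (np.s_[180:200,280:300],np.s_[330:350,200:220])], "valid",ok.mean())
    blue=ok&(H>100)&(H<125)&(S>120)&(abs(X-450)<350)&(abs(Y-200)<150)
    rim=blue&(Z>84)&(Z<97); print("rim",rim.sum(), rcirc(W[rim]) if rim.sum()>10 else None, np.percentile(Z[blue],[2,50,98]))
    red=ok&((H<5)|(H>175))&(S>180)&(Y<-130)&(Z>8)&(Z<35); red_m=np.median(Z[red]); print("red",red.sum(),red_m,W[red].min(0),W[red].max(0),rcirc(W[red&~cv2.erode(red.astype(np.uint8),np.ones((3,3))).astype(bool)]))
    b=(X[red].mean(),Y[red].mean())
    kn=ok&(S<60)&(V>120)&(Z>50)&(Z<66)&(np.hypot(X-b[0],Y-b[1])<50); print("knob",kn.sum(),W[kn].mean(0),(W[kn].min(0)+W[kn].max(0))/2)
    near=ok&(np.hypot(X-b[0],Y-b[1])<220)&(Z>60)&(Z<160)
    card=near&(H>3)&(H<25)&(S>70)
    t=card&(abs(Z-65)<4); print("rim pts",t.sum(), cv2.minAreaRect(W[t][:,:2].astype(np.float32)))
    # histogram of heights above 70 by side
    f=near&(Z>75)&(np.hypot(X-b[0],Y-b[1])<170)
    for s,g in(("L",f&(Y>b[1])),("R",f&(Y<b[1]))):
        P=W[g]; print(s,len(P)); 
        if len(P)>30:
            c=np.median(P,0); u,sv,vt=np.linalg.svd(P-P.mean(0),full_matrices=False); print(P.min(0),P.max(0),sv/np.sqrt(len(P)),vt[2])
E
```

```text
top table z [-0.1, -0.2] valid 0.9960926870748299
rim 272 (array([519.72181626, 203.36214411]), np.float64(72.29195042958743), 262) [ 0.65451019  6.09429139 91.96161305]
red 3542 19.960737346244855 [ 421.72791586 -317.01042412   13.12899171] [ 580.98201429 -186.17175605   27.33611945] (array([ 500.15406953, -242.31915412]), np.float64(74.51242372382688), 180)
knob 251 [ 501.10523577 -236.7528238    57.95139578] [ 500.80214087 -237.02335679   57.94155437]
rim pts 899 ((489.4061279296875, -236.67532348632812), (212.12872314453125, 220.3120880126953), 78.76476287841797)
L 2822
[ 402.20615192 -197.32017332   75.01653146] [ 607.7087774  -117.60691384  138.32394046] [58.97282893 21.60016684  1.34134904] [-0.16347833 -0.82382378 -0.54276073]
R 428
[ 370.88298306 -354.15363671   75.40308568] [ 573.44464846 -293.40823219  147.33180897] [58.86194705 20.65773138  1.26097225] [-0.18297432 -0.91950386  0.34789804]
scene table z [-0.7, -0.8] valid 0.9960289115646258
rim 275 (array([521.10453432, 204.04432708]), np.float64(72.34066111923966), 260) [ 3.81440938 50.58366973 89.01513734]
red 505 19.144907702657406 [ 428.98318641 -317.01044917   14.87773729] [ 572.86663068 -202.23851077   24.56357397] (array([ 498.50851418, -247.3091121 ]), np.float64(68.29954397707097), 73)
knob 24 [ 499.90115283 -247.22668729   57.6543451 ] [ 501.18156596 -247.09347125   57.18524916]
rim pts 668 ((489.3132629394531, -235.61752319335938), (211.99095153808594, 222.02418518066406), 78.68753051757812)
L 1936
[ 401.48594109 -196.21785125   75.04492731] [ 607.41541952 -125.40586572  135.95494286] [55.19497969 20.40635214  1.43807292] [-0.164278   -0.82697223 -0.53770779]
R 1042
[ 369.30945041 -352.8671356    75.08020459] [ 573.56492624 -291.34161574  143.97624013] [59.63817442 21.30235557  1.17053304] [ 0.18561518  0.93513317 -0.30178297]
```

```bash
cat >> h.py <<'E'
C=np.array([489.4,-236.2]); YAW=-0.196
ax=np.array([np.cos(YAW),np.sin(YAW)]); ay=np.array([-ax[1],ax[0]])
def cp(x,y,z): return [*(C+x*ax+y*ay),z]
def down(y):  # tool y axis direction (2-vector), z down
    y=np.array([*y,0.]); zt=np.array([0,0,-1.]); M=np.c_[np.cross(y,zt),y,zt]
    q=Rn.from_matrix(M).as_quat(); return np.array([q[3],*q[:3]])
E
python3 - <<'E'
from h import *
for s in(1,-1):
    for a in(ax,ay):
        print(s,a,[np.round(env.ik(p,down(s*a)),2) for p in(cp(0,0,230),cp(12,0,23),[520,204,110])])
q0=env.get_state()["joints"]
best=min((np.abs(env.ik(cp(0,0,200),down(s*a))-q0)[-1],s,tuple(a)) for s in(1,-1) for a in(ax,))
s=best[1]; print(best); q=down(s*ax)
env.close(); print(env.get_state()["finger_gap"])
env.move_ptp(cp(0,0,200),q)
env.move_linear(cp(0,0,115)); F=[]
for sg in(1,-1):
    for p in((0,sg*108,115),(0,sg*138,103)):
        env.move_linear(cp(*p),feed=120); F.append(np.round(env.get_state()["force"],1))
    env.move_linear(cp(0,sg*130,150)); env.move_linear(cp(0,0,150 if sg<0 else 115),feed=200) if sg>0 else env.move_linear(cp(0,-60,230))
print(F)
env.move_ptp([300,-60,300],q)
env.open(); print(env.get_state()["t"])
for n in("top","scene"):
    im,d=env.get_image(n); save(im,f"pics/{n}1.png"); np.savez(f"{n}1.npz",im=im,d=d)
E
```

```text
1 [ 0.98085341 -0.19474749] [array([-0.16,  0.36,  0.78,  1.55, -0.26,  1.33,  0.45]), array([-0.17,  0.66,  0.84,  1.78, -0.59,  0.97,  0.71]), array([-0.82,  0.47,  0.57,  1.68, -0.28,  1.08, -0.36])]
1 [0.19474749 0.98085341] [array([-0.25,  0.4 ,  0.93,  1.56, -0.32,  1.35,  2.09]), array([-0.05,  0.6 ,  0.64,  1.77, -0.44,  0.92,  2.16]), array([-0.64,  0.43,  0.31,  1.67, -0.15,  1.06,  1.1 ])]
-1 [ 0.98085341 -0.19474749] [array([-0.36,  0.47,  1.13,  1.56, -0.43,  1.39, -2.53]), array([ 0.82,  0.6 , -0.57,  1.74,  0.39,  0.92,  3.04]), array([-0.45,  0.42,  0.07,  1.66, -0.03,  1.05,  2.57])]
-1 [0.19474749 0.98085341] [array([-0.31,  0.43,  1.03,  1.56, -0.37,  1.36, -1.01]), array([-0.17,  0.66,  0.84,  1.78, -0.59,  0.97, -0.86]), array([-0.89,  0.49,  0.67,  1.68, -0.34,  1.09, -1.88])]
(np.float64(0.6069469887176164), 1, (np.float64(0.9808534125231153), np.float64(-0.19474748558520416)))
0.05658126313606401
[array([-0.9,  0.9, -0.9]), array([-0.7, -0.6,  0.5]), array([ 0.7, -0.6,  0.1]), array([ 0.5, -0.1,  0.2])]
11.975
```

View pics/top1.png

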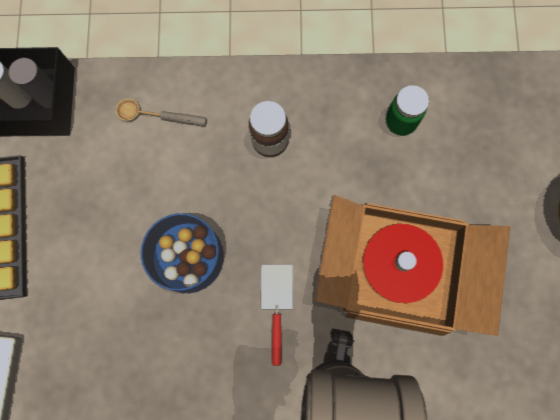

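The top view shows both flaps folded outward, at (342,250) on the left and (483,278) on the right. The cover lies untouched in the carton with its knob at (406,261). Next I measure the flap angles, the cover and the canister again.

```bash
cat >> h.py <<'E'
def canister(W,im):
    H,S,V=masks(im); X,Y,Z=W[...,0],W[...,1],W[...,2]
    return rcirc(W[(H>100)&(H<125)&(S>120)&(abs(X-520)<110)&(abs(Y-204)<110)&(Z>84)&(Z<97)])
def red(W,im,zlo,zhi,c,r=110):
    H,S,V=masks(im); Z=W[...,2]
    m=((H<5)|(H>175))&(S>150)&(Z>zlo)&(Z<zhi)&(np.hypot(W[...,0]-c[0],W[...,1]-c[1])<r)
    return m
E
python3 - <<'E'
from h import *
for n in("top","scene"):
    z=np.load(n+"1.npz"); im,d=z["im"],z["d"]; W=cloud(n,d); H,S,V=masks(im)
    L=W[...,:2]-C; u,v,Z=L@ax,L@ay,W[...,2]
    for sg in(1,-1):
        g=(abs(u)<95)&(sg*v>108)&(sg*v<190)&(Z>70)&(Z<150)
        p=np.polyfit(sg*v[g]-102.5,Z[g],1) if g.sum()>50 else [np.nan]; print(n,sg,g.sum(),"angle",np.pi-np.arctan(p[0]))
    print("canister",canister(W,im))
    m=red(W,im,12,30,C); cnt=max(cv2.findContours(m.astype(np.uint8),0,1)[0],key=cv2.contourArea)[:,0]
    print("disc",rcirc(W[cnt[:,1],cnt[:,0]]),np.median(W[m][:,2]))
    k=(S<60)&(V>120)&(Z>54)&(Z<63)&(abs(u)<50)&(abs(v)<50); print("knob",k.sum(),(W[k].min(0)+W[k].max(0))/2,np.median(W[k],0),np.ptp(W[k],0))
E
```

```text
top 1 2948 angle 2.5025873808361507
top -1 3913 angle 2.4808147988951115
canister (array([519.66701859, 203.21737877]), np.float64(72.24877834331468), 254)
disc (array([ 501.3553924, -237.0199668]), np.float64(79.17881258466396), 221) 19.938522283449856
knob 250 [ 500.81875888 -236.76979022   58.58683345] [ 501.58800189 -236.66396231   58.02217764] [33.7679752  33.75991024  8.81760496]
scene 1 769 angle 2.509895736208664
scene -1 1742 angle 2.4770350773851733
canister (array([521.2544197 , 204.00300754]), np.float64(72.24549014261676), 271)
disc (array([ 499.85384214, -238.92356993]), np.float64(75.83174538210959), 60) 19.320035226808045
knob 97 [ 501.84055925 -235.94636191   57.2251224 ] [ 502.46356328 -236.57494296   57.4802    ] [34.92804091 34.18733763  6.01067131]
```

```bash
python3 - <<'E'
from h import *
q=down(ax); k=[501.4,-236.7]
env.move_ptp([*k,160],q); env.move_linear([*k,50]); env.move_linear([*k,23.5],feed=60)
print(env.get_state()["force"], env.get_state()["ee_pos"])
env.close(50); s=env.get_state(); print(s["finger_gap"],s["finger_force"],s["force"])
env.move_linear([*k,35],feed=40); s=env.get_state(); print(s["finger_gap"],s["force"])
env.move_linear([*k,185],feed=120)
env.move_linear([520.3,203.6,185],feed=170); env.wait(0.3); s=env.get_state(); print(s["t"],s["finger_gap"],s["force"],s["ee_pos"])
for n in("top","scene"):
    im,d=env.get_image(n); save(im,f"pics/{n}2.png"); np.savez(f"{n}2.npz",im=im,d=d)
    W=cloud(n,d); m=red(W,im,160,200,[520,204]); P=W[m]
    if len(P)<100: print(n,len(P)); continue
    A=np.c_[P[:,:2]-[520,204],np.ones(len(P))]; pl=np.linalg.lstsq(A,P[:,2],rcond=None)[0]
    cnt=max(cv2.findContours(m.astype(np.uint8),0,1)[0],key=cv2.contourArea)[:,0]; Q=W[cnt[:,1],cnt[:,0]]
    print(n,len(P),"plane",pl,"rim",rcirc(Q[np.hypot(Q[:,0]-520,Q[:,1]-204)>68]))
E
```

```text
[ 0.17213158 -1.62132338 -0.49954922] [ 501.17684418 -236.71832309   23.11351439]
34.718514950552944 50.287742614746094 [ 0.83098203 -1.09574069  1.95559663]
34.777897916057626 [-0.39406497  0.01550428 -3.2224862 ]
20.1083 35.00914477317327 [ 0.99836556  0.39987243 -2.32698239] [520.33218991 203.43481622 184.99592178]
top 3306 plane [-7.25513981e-04 -6.21260505e-04  1.80592705e+02] rim (array([519.82192753, 202.21733713]), np.float64(79.0645460896974), 142)
scene 3245 plane [-1.86951045e-03 -1.65320439e-04  1.80180610e+02] rim (array([521.24900986, 202.84373514]), np.float64(78.75580487130348), 180)
```

View pics/scene2.png

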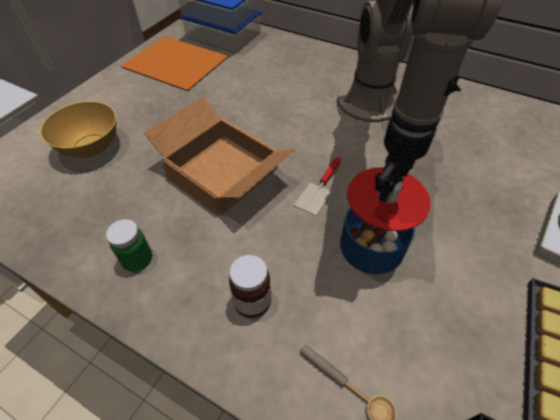

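The cover is held level above the canister, around pixel (388,198) in the scene view, and the carton is empty with its flaps back. In both views it sits 1 mm short in y, so I correct that and lower it while watching the wrist force.

```bash
python3 - <<'E'
from h import *
p=[520.25,204.65]
env.move_linear([*p,185]); env.move_linear([*p,114],feed=80); env.wait(.2); f0=env.get_state()["force"][2]
for z in np.arange(112,96.4,-1):
    env.move_linear([*p,z],feed=25); s=env.get_state(); f=s["force"]
    if z<104 or abs(f[2]-f0)>2: print(z,s["ee_pos"][2],np.round(f,1))
    if f[2]-f0>3: break
print(f0,s["t"])
for n in("top","scene"):
    im,d=env.get_image(n); save(im,f"pics/{n}3.png")
    W=cloud(n,d); m=red(W,im,75,115,p); P=W[m]
    A=np.c_[P[:,:2]-p,np.ones(len(P))]; pl=np.linalg.lstsq(A,P[:,2],rcond=None)[0]
    cnt=max(cv2.findContours(m.astype(np.uint8),0,1)[0],key=cv2.contourArea)[:,0]; Q=W[cnt[:,1],cnt[:,0]]
    print(n,len(P),"plane",pl,"rim",rcirc(Q[np.hypot(Q[:,0]-p[0],Q[:,1]-p[1])>68]))
E
```

```text
103.0 102.90688599291947 [-0.3  0.4 -2.9]
102.0 101.91881654306592 [-0.4 -0.8 -1.8]
101.0 100.89959390936278 [-0.4  0.  -2.1]
100.0 99.87726519858514 [ 0.3  0.4 -1.9]
99.0 99.01320769693737 [ 0.6  0.6 -2.1]
98.0 98.9670693722317 [-2.4 -0.9  6.2]
-1.7655992016479485 25.4417
top 2758 plane [-5.21985001e-04 -1.22067171e-03  9.46134361e+01] rim (array([519.89269003, 203.15871974]), np.float64(78.9106044242855), 130)
scene 2880 plane [-2.23555772e-03  4.65529613e-04  9.42398978e+01] rim (array([521.11545992, 203.90580753]), np.float64(78.78021692998163), 159)
```

The cover made contact at TCP z 99 mm. The disc top reads about 94.5 mm where 95 mm is seated, and it is level and centred within 0.3 mm. I release, retreat and check.

```bash
python3 - <<'E'
from h import *
p=[520.25,204.65]
env.move_linear([*p,99],feed=25); env.open(); env.wait(.2)
env.move_linear([*p,230],feed=120); env.move_ptp([350,30,330],down(ax)); env.wait(.3)
print(env.get_state()["t"],env.get_state()["finger_gap"])
for n in("top","scene"):
    im,d=env.get_image(n); save(im,f"pics/{n}4.png")
    W=cloud(n,d); m=red(W,im,75,115,p); P=W[m]
    A=np.c_[P[:,:2]-p,np.ones(len(P))]; pl=np.linalg.lstsq(A,P[:,2],rcond=None)[0]
    cnt=max(cv2.findContours(m.astype(np.uint8),0,1)[0],key=cv2.contourArea)[:,0]
    print(n,"plane",pl,"rim",rcirc(W[cnt[:,1],cnt[:,0]]))
    L=W[...,:2]-C; u,v,Z=L@ax,L@ay,W[...,2]
    for sg in(1,-1):
        g=(abs(u)<95)&(sg*v>108)&(sg*v<190)&(Z>70)&(Z<150)
        print("flap",np.pi-np.arctan(np.polyfit(sg*v[g],Z[g],1)[0]))
E
```

```text
29.1083 85.22691580177809
top plane [-1.01744162e-03 -9.79226850e-04  9.46165138e+01] rim (array([520.23973285, 203.40592087]), np.float64(79.21107386222042), 235)
flap 2.5011798100226934
flap 2.4817188962351597
scene plane [-2.95261421e-03  2.12112895e-04  9.41191857e+01] rim (array([521.08909012, 203.79894687]), np.float64(78.92276991238121), 173)
flap 2.5085931430391946
flap 2.4764087099515524
```

View pics/scene4.png

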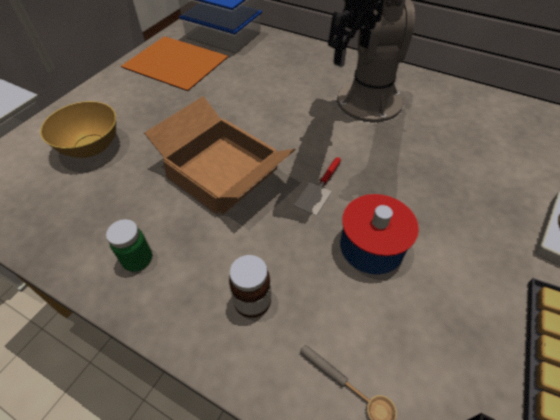

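The picture shows the cover seated level on the canister, around pixel (380,225). The flaps are folded back, the jar and spatula are undisturbed, and the arm is clear.

```bash
python3 -c "
from workcell import env
print(env.hand_in())"
```

```text
the job is handed in; nothing more can be done
None
```

I handed the job in at about 29 s of robot time: both flaps are folded back to about 2.5 rad, the red cover is seated level on the blue canister within about 1 mm of centre, and the jar and spatula look undisturbed; the hand-in returned no verdict.

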